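# Lid the inlaid marble boxes

### The job

Close the four little marble boxes: put on each box the lid that has the same outline (round or square) and the same colour of inlay (blue or orange-red), so that every lid sits flat and fully home. Set the lids down, do not drop them; leave the boxes standing where they are, and do not disturb the steel tumbler and the chisel.

Things in the scene. Friction and masses are not known exactly. Their poses are not given: they have to be found in the camera images.
- lid_round_blue: loose round white marble lid, about 0.17 kg, with deep blue lapis round knob, petals and border line; lies knob up. Plate 76 mm in diameter; below it a round spigot 54 mm wide, 5 mm deep, foot bevelled to 47 mm. Origin: centre of spigot underside, z up. z 5-13 mm plate, 13-15 mm brass collar 21 mm across, 15-35 mm knob 18 mm across. Fits at any turn.
- box_round_blue: loose open round white marble box, about 0.28 kg, 76 mm in diameter, 38 mm high, wall and floor 6 mm, opening 63 mm across; deep blue lapis flower on its floor inside, line on the rim, leaves on the outer walls. Origin: centre of underside, z up. Its lid is fully home when the lid's origin is 33 mm above the box's.
- lid_round_red: loose round white marble lid, about 0.17 kg, with orange-red carnelian round knob, petals and border line; lies knob up. Plate 76 mm in diameter; below it a round spigot 54 mm wide, 5 mm deep, foot bevelled to 47 mm. Origin: centre of spigot underside, z up. z 5-13 mm plate, 13-15 mm brass collar 21 mm across, 15-35 mm knob 18 mm across. Fits at any turn.
- box_round_red: loose open round white marble box, about 0.28 kg, 76 mm in diameter, 38 mm high, wall and floor 6 mm, opening 63 mm across; orange-red carnelian flower on its floor inside, line on the rim, leaves on the outer walls. Origin: centre of underside, z up. Its lid is fully home when the lid's origin is 33 mm above the box's.
- lid_square_blue: loose square white marble lid, about 0.17 kg, with deep blue lapis round knob, petals and border line; lies knob up. Plate 76 x 76 mm; below it a square spigot 54 mm wide, 5 mm deep, foot bevelled to 47 mm. Origin: centre of spigot underside, z up. z 5-13 mm plate, 13-15 mm brass collar 21 mm across, 15-35 mm knob 18 mm across. Its x, y axes run along the sides; fits at any quarter turn.
- box_square_blue: loose open square white marble box, about 0.28 kg, 76 x 76 mm, 38 mm high, wall and floor 6 mm, opening 64 x 64 mm; deep blue lapis flower on its floor inside, line on the rim, leaves on the outer walls. Origin: centre of underside, z up, x, y axes along its sides. Its lid is fully home when the lid's origin is 33 mm above the box's.
- lid_square_red: loose square white marble lid, about 0.17 kg, with orange-red carnelian round knob, petals and border line; lies knob up. Plate 76 x 76 mm; below it a square spigot 54 mm wide, 5 mm deep, foot bevelled to 47 mm. Origin: centre of spigot underside, z up. z 5-13 mm plate, 13-15 mm brass collar 21 mm across, 15-35 mm knob 18 mm across. Its x, y axes run along the sides; fits at any quarter turn.
- box_square_red: loose open square white marble box, about 0.28 kg, 76 x 76 mm, 38 mm high, wall and floor 6 mm, opening 64 x 64 mm; orange-red carnelian flower on its floor inside, line on the rim, leaves on the outer walls. Origin: centre of underside, z up, x, y axes along its sides. Its lid is fully home when the lid's origin is 33 mm above the box's.
- tumbler: bystander: open steel drinking tumbler, 66 mm across at the rim, 85 mm tall, standing on the bench. Origin: centre of its underside.
- chisel: bystander: flat chisel lying on the bench, about 152 mm long and 20 mm high and wide, wooden handle to its -x, steel blade to +x. Origin: near the middle of its length, on the bench.
Not all that is in view belongs to the job. Leave any turquoise look-alike of the lid_square_red alone.

How it is judged:
By the outcome, as a careful person would: the job done as asked, in the order asked, and still so for the second after the job is handed in, with the robot touching nothing.
It also fails if it takes over 99 s, if anything falls off the work surface, if the arm or the gripper's body presses on something with over 40 N, if the wrist force passes 120 N, or if a joint passes its speed limit or range.

### The arm

A 6-joint arm with a two-finger parallel gripper is mounted at the origin on the work surface. World frame = base frame: x ahead of the robot, y to its left, z up, the work surface at z = 0. Lengths are in m, angles in rad, forces in N, time in s.
With the tool pointing down it reaches from about 0.425 to 0.95 m from the base axis. Payload 3.5 kg.
Tool frame: the origin (TCP) lies midway between the tips of the shut fingers; the grasp point (between the pads) lies 19 mm behind it; z points along the fingers, y is the line along which they close (so a half turn about z gives the same grasp; the last joint's range is limited). The gripper opens to 85 mm and grips with 20 to 120 N. Pads are 22 mm wide; open, the fingers measure 114 mm over their backs; the gripper's body (76 mm by 85 mm) begins 54 mm behind the grasp point. The pads swing forward as they close: fully open they stand 13 mm farther back than shut.
Start: joints at [-1.496, 0.286, 1.577, -0, 1.279, -0.15], TCP at [0.15, -0.658, 0.231] pointing down, gripper open.
Joint ranges: [-2.77, 2.77], [-0.9, 2.22], [0.21, 2.48], [-1.53, 4.67], [0.24, 2.81], [-2.84, 2.84]. Speed limits (rad/s): [2.79, 2.79, 3.14, 3.14, 3.14, 3.14].

### API

Orientations are given as a unit quaternion [x, y, z, w].
In Python, from station import ctrl gives the robot as it stands.
- The arm moves only by the tool move_arm, never from a script. Its argument "motion" is a list of rows, each an object with "twist": the turn, a rotation vector about the world's x, y, z in rad, a list of three; "travel": the shift along the world's x, y, z in m, a list of three; "claw": the opening, from -1 (shut) to 1 (fully open). In form: [{"twist": [ax, ay, az], "travel": [dx, dy, dz], "claw": claw}, ...]. A call has 1 to 20 rows; each row is the pose to reach, as a shift and turn from the pose commanded when the call began; what a row does not reach only later rows make up. A row lasts 1/8 s, in which the tool goes at most 62.5 mm and 10.7 degrees, less where a joint would pass 70% of its speed; a pose out of reach is approached as far as the arm can. A call with a gripper value outside its range is refused whole. The fingers move at their own pace and stop on an object; "newtons" is the grip in N (left out, the last holds). Time passes only in rows, so rows that repeat a pose let the fingers close. It gives the time, the measured TCP pose, the force, the opening and the grip force at its end, in the units of the state.
- ctrl.read_state(): the state, without advancing time (a new reading comes with each control period).
- ctrl.capture(name): name is "scene" or "top" or "wrist"; returns the picture (480x640x3 uint8, red, green, blue); there is no depth.
- ctrl.calibration(name): a dict with "intrinsics" (3x3 intrinsics, pixels), "dist" ([k1, k2, p1, p2, k3] as OpenCV has them; the pictures are not rectified), "eye" and "rotation" of the camera in the world; the wrist camera has in their place "T_tool_cam" (4x4, takes a point from camera to tool coordinates, whose origin is the TCP and whose axes are the flange's). Camera axes: x right, y down, z forward; pixel columns grow to the right and rows downward; lengths in m; the calibration is good to about 2 mm. A picture is of the moment at which its call begins: read the wrist's pose just before it. calibration takes no time and is no camera call.
- ctrl.close_job(): hands the job in; it is judged then, once.
The state is a dict: "t": time; "q": joint angles; "joint_velocities": joint speeds; "tau": joint torques, N m; "ee_pos": TCP position; "tcp_rot": TCP orientation; "force": force on the tool from outside, world axes, zero at the start; "ft_torque": the same for the moment, N m; "grip_width": finger opening in m; "grip_force": force on a finger pad.
Only numpy, scipy, OpenCV 4.12 (cv2) and the standard library are available. Lean on these libraries where they do the work, as an engineer would, in place of code of your own. Each camera call takes 0.05 s, during which the arm holds its last target. There are 200 camera calls.

## Working session

There is one attempt and no reset: what is moved stays moved. The work goes in short steps, Python scripts to look and compute and a tool call to move; the robot and the scene stay as the last step left them, time stands still between calls to the robot, and variables do not carry over. Pictures are saved under pics/ and viewed, at most 14 in all, crops included, and the job is handed in when it is done.

Besides the shell and the picture viewer there is one more tool, called by a JSON object that holds its "op" and its "data", one argument or row to a line. move_arm: Moves the arm, as the interface text tells. Its arguments: {"type":"object","properties":{"motion":{"type":"array"},"newtons":{"type":"number"}},"required":["motion"]}

```bash
mkdir -p pics; ls; python3 - <<'E'
from station import ctrl
import cv2,numpy as np
s=ctrl.read_state(); print(s['t'],s['ee_pos'],s['tcp_rot'],s['force'])
for n in ['scene','top','wrist']:
    im=ctrl.capture(n); cv2.imwrite(f'pics/{n}0.png',im[:,:,::-1])
    c=ctrl.calibration(n); print(n,{k:np.round(v,4).tolist() for k,v in c.items()})
E
```

```text
pics
0.0 [ 0.15043851 -0.65733694  0.22992088] [ 9.93689355e-01  1.12160768e-01  5.48995491e-05 -1.19398976e-03] [ 0.06786904 -0.27291591 -0.12813873]
scene {'intrinsics': [[459.3976, 0.0, 323.0809], [0.0, 459.3976, 243.8492], [0.0, 0.0, 1.0]], 'dist': [0.0226, 0.0, 0.0, 0.0, 0.0], 'eye': [1.1254, 0.2681, 1.0133], 'rotation': [0.5142, 0.8171, -0.2228, -0.1355]}
top {'intrinsics': [[545.0762, 0.0, 323.385], [0.0, 545.0762, 234.3226], [0.0, 0.0, 1.0]], 'dist': [-0.0988, 0.0, 0.0, 0.0, 0.0], 'eye': [0.4663, -0.0187, 1.2855], 'rotation': [-0.7006, 0.7116, -0.0261, 0.0461]}
wrist {'intrinsics': [[398.0865, 0.0, 317.2335], [0.0, 398.0865, 239.5385], [0.0, 0.0, 1.0]], 'dist': [-0.0497, 0.0, 0.0, 0.0, 0.0], 'T_tool_cam': [[0.0008, -0.9546, -0.2978, 0.0754], [1.0, 0.0006, 0.0008, 0.0003], [-0.0006, -0.2978, 0.9546, -0.1421], [0.0, 0.0, 0.0, 1.0]]}
```

View pics/top0.png

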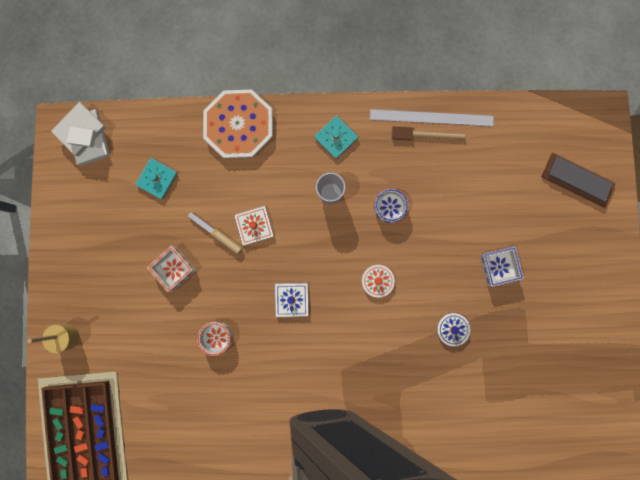

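View pics/scene0.png

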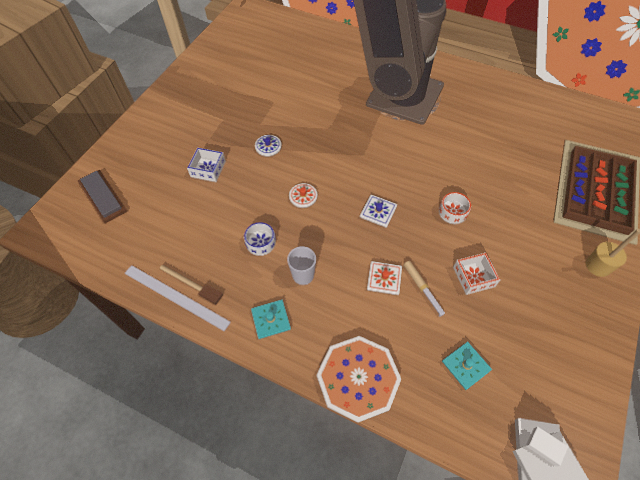

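```bash
cat > h.py <<'E'
import cv2,numpy as np
from scipy.spatial.transform import Rotation as R
from station import ctrl
def cam(n,s=None):
    c=ctrl.calibration(n);K=np.array(c['intrinsics']);d=np.array(c['dist'])
    if n=='wrist':
        T=np.eye(4);T[:3,:3]=R.from_quat(s['tcp_rot']).as_matrix();T[:3,3]=s['ee_pos'];T=T@np.array(c['T_tool_cam'])
        return K,d,T[:3,3],T[:3,:3]
    return K,d,np.array(c['eye']),R.from_quat(c['rotation']).as_matrix()
def toplane(px,z,C):
    K,d,e,M=C
    p=cv2.undistortPoints(np.asarray(px,float).reshape(-1,1,2),K,d)[:,0]
    v=np.c_[p,np.ones(len(p))]@M.T
    return e+v*((z-e[2])/v[:,2])[:,None]
def mask(im,col):
    H=cv2.cvtColor(im,cv2.COLOR_RGB2HSV).astype(int);h,s,v=H[...,0],H[...,1],H[...,2]
    if col=='white': m=(s<60)&(v>135)
    elif col=='blue': m=(h>105)&(h<135)&(s>85)&(v>40)
    else: m=((h<8)|(h>174))&(s>120)&(v>110)
    return m.astype(np.uint8)*255
E
python3 - <<'E'
from h import *
im=cv2.cvtColor(cv2.imread('pics/top0.png'),cv2.COLOR_BGR2RGB);C=cam('top')
O={'box_sr':(172,268,'red',.038),'box_rr':(215,338,'red',.038),'box_rb':(391,206,'blue',.038),'box_sb':(502,266,'blue',.038),
'lid_sr':(254,226,'red',.013),'lid_sb':(292,300,'blue',.013),'lid_rr':(378,281,'red',.013),'lid_rb':(454,330,'blue',.013)}
for n,(u,v,c,z) in O.items():
    m=mask(im,c)|mask(im,'white'); r=np.zeros_like(m); cv2.circle(r,(u,v),30,255,-1); m&=r
    m=cv2.morphologyEx(m,cv2.MORPH_CLOSE,np.ones((3,3)))
    ct=max(cv2.findContours(m,0,2)[0],key=cv2.contourArea)
    P=toplane(ct.reshape(-1,2),z,C)[:,:2]*1000
    (x,y),wh,a=cv2.minAreaRect(P.astype(np.float32)); cc,rr=cv2.minEnclosingCircle(P.astype(np.float32))
    print(n,'rect',np.round([x,y,*wh,a],1),'circ',np.round([*cc,rr*2],1))
a=[im[v-30:v+30,u-30:u+30] for u,v,_,_ in O.values()]
b=cv2.resize(np.vstack([np.hstack(a[:4]),np.hstack(a[4:])]),(800,400),interpolation=2)
cv2.imwrite('pics/crops.png',b[:,:,::-1])
for n,p in {'tumbler':(330,187),'chis_a':(190,214),'chis_b':(240,250)}.items(): print(n,toplane([p],.05 if n=='tumbler' else .01,C))
E
```

```text
box_sr rect [522.6 371.9  75.4  80.4  40.8] circ [523.  373.8 100.6]
box_rr rect [360.4 270.8  72.   72.8  89.8] circ [361.8 269.   79.3]
box_rb rect [ 660.6 -140.8   73.6   72.8   43.9] circ [ 660.1 -140.2   76.7]
box_sb rect [ 515.  -395.1   77.8   78.3   12.1] circ [ 515.  -395.6  107.3]
lid_sr rect [621.4 181.3  77.   77.1  15.6] circ [621.  181.5 104.7]
lid_sb rect [446.   94.2  74.9  76.6  89.4] circ [446.   94.2 103.8]
lid_rr rect [ 485.9 -108.9   74.4   74.2   89.1] circ [ 486.6 -108.5   76.9]
lid_rb rect [ 372.1 -280.    74.5   73.5   88.8] circ [ 371.9 -280.8   77.5]
tumbler [[ 0.70242278 -0.00126982  0.05      ]]
chis_a [[0.65172337 0.33536586 0.01      ]]
chis_b [[0.56349476 0.21419479 0.01      ]]
```

View pics/crops.png

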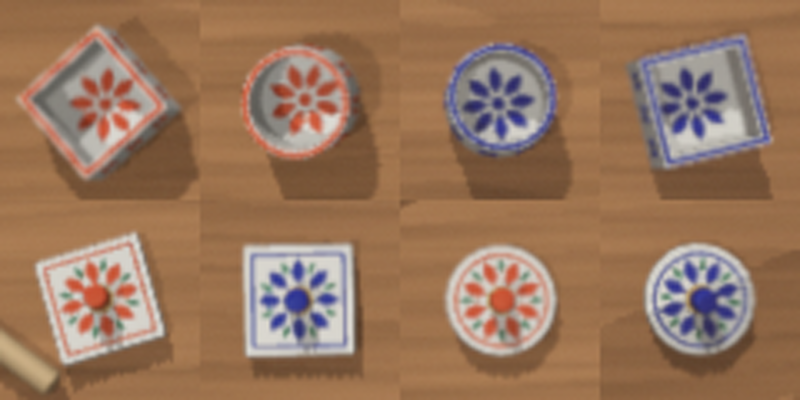

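Candidates (top view): lids sq-red (254,226), sq-blue (292,300), rd-red (378,281), rd-blue (454,330). Boxes sq-red (172,268), rd-red (215,338), rd-blue (391,206), sq-blue (502,266). The turquoise look-alikes at (156,178) and (336,137) are to be left alone. The crops confirm this choice, so I'll start with the round blue lid.

{"op": "move_arm", "data": {
  "motion": [
    {"twist":[0,0,0],"travel":[0.055,0.094,-0.022],"claw":0},
    {"twist":[0,0,0],"travel":[0.111,0.188,-0.045],"claw":0},
    {"twist":[0,0,0],"travel":[0.166,0.282,-0.068],"claw":0},
    {"twist":[0,0,0],"travel":[0.222,0.377,-0.09],"claw":0},
    {"twist":[0,0,0],"travel":[0.222,0.377,-0.09],"claw":0},
    {"twist":[0,0,0],"travel":[0.222,0.377,-0.09],"claw":0},
    {"twist":[0,0,0],"travel":[0.222,0.377,-0.09],"claw":0},
    {"twist":[0,0,0],"travel":[0.222,0.377,-0.09],"claw":0},
    {"twist":[0,0,0],"travel":[0.222,0.377,-0.09],"claw":0},
    {"twist":[0,0,0],"travel":[0.222,0.377,-0.09],"claw":0},
    {"twist":[0,0,0],"travel":[0.222,0.377,-0.09],"claw":0}
  ],
  "newtons": 40
}}

```text
t: 1.52
ee_pos: [0.3722, -0.2824, 0.1418]
tcp_rot: [0.994, 0.111, 0.0, 0.0]
force: [0.1, -0.4, -0.2]
grip_width: 0.0429
grip_force: 0.0
```

```bash
cat >> h.py <<'E'
def look(tag,view=False):
    s=ctrl.read_state();im=ctrl.capture('wrist');cv2.imwrite(f'pics/{tag}.png',im[:,:,::-1])
    x=R.from_quat(s['tcp_rot']).as_matrix()
    print('t',round(s['t'],2),'tcp',np.round(s['ee_pos']*1000,1),'yaw',round(np.degrees(np.arctan2(x[1,0],x[0,0])),2),'tilt',np.round(x[:2,2],4),'F',np.round(s['force'],1),'w',round(s['grip_width'],4),'j6',round(s['q'][5],2))
    return s,im
def find(im,C,col,z,near,rad=60):
    """near: rough world xy (m) of the thing; outline of coloured+white region within rad mm, cast on plane z"""
    K,d,e,M=C
    a=np.linspace(0,6.283,60);P=np.c_[near[0]+rad/1000*np.cos(a),near[1]+rad/1000*np.sin(a),np.full(60,z)]
    px=cv2.projectPoints(P,cv2.Rodrigues(M.T)[0],-M.T@e,K,d)[0].reshape(-1,2)
    r=np.zeros(im.shape[:2],np.uint8);cv2.fillPoly(r,[px.astype(np.int32)],255)
    out={}
    for nm,m in (('col',mask(im,col)&r),('all',(mask(im,col)|mask(im,'white'))&r)):
        m=cv2.morphologyEx(m,cv2.MORPH_CLOSE,np.ones((5,5)))
        ct=max(cv2.findContours(m,0,2)[0],key=cv2.contourArea)
        Q=(toplane(ct.reshape(-1,2),z,C)[:,:2]*1000).astype(np.float32)
        (x,y),wh,an=cv2.minAreaRect(Q);cc,rr=cv2.minEnclosingCircle(Q)
        print(nm,'rect',np.round([x,y,*wh,an],1),'circ',np.round([*cc,rr*2],1))
E
python3 - <<'E'
from h import *
s,im=look('w1'); find(im,cam('wrist',s),'blue',.013,(.372,-.280))
E
```

```text
t 1.52 tcp [ 372.2 -282.4  141.8] yaw 12.76 tilt [ 0.0004 -0.0008] F [ 0.1 -0.4 -0.2] w 0.0429 j6 0.48
col rect [ 370.9 -282.5   63.9   64.    12.8] circ [ 370.8 -282.5   64.9]
all rect [ 371.5 -282.3   76.2   75.2   12.8] circ [ 371.6 -282.5   76.7]
```

View pics/w1.png

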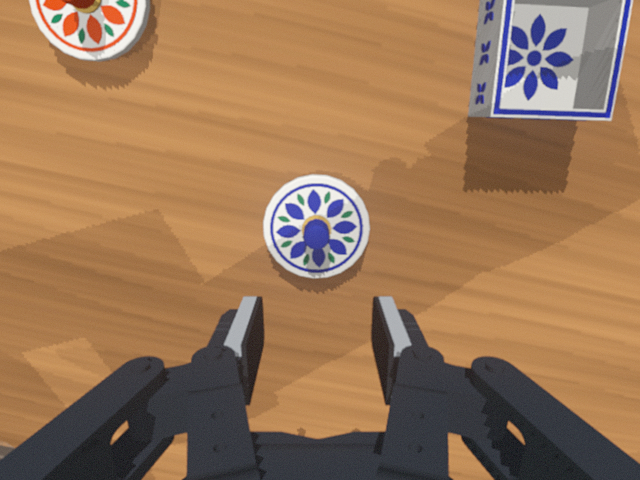

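The round blue lid is centred at about (316,226), between the fingers. Next I descend and grip it by the knob.

{"op": "move_arm", "data": {
  "motion": [
    {"twist":[0,0,0],"travel":[-0.001,0,-0.05],"claw":0},
    {"twist":[0,0,0],"travel":[-0.001,0,-0.095],"claw":0},
    {"twist":[0,0,0],"travel":[-0.001,0,-0.115],"claw":0},
    {"twist":[0,0,0],"travel":[-0.001,0,-0.126],"claw":0},
    {"twist":[0,0,0],"travel":[-0.001,0,-0.126],"claw":0},
    {"twist":[0,0,0],"travel":[-0.001,0,-0.126],"claw":-1},
    {"twist":[0,0,0],"travel":[-0.001,0,-0.126],"claw":-1},
    {"twist":[0,0,0],"travel":[-0.001,0,-0.126],"claw":-1},
    {"twist":[0,0,0],"travel":[-0.001,0,-0.126],"claw":-1}
  ],
  "newtons": 40
}}

```text
t: 2.7
ee_pos: [0.3723, -0.282, 0.0167]
tcp_rot: [0.994, 0.112, 0.001, 0.001]
force: [-0.0, -0.1, 6.6]
grip_width: 0.0163
grip_force: 39.5
```

{"op": "move_arm", "data": {
  "motion": [
    {"twist":[0,0,0],"travel":[0,0,0.01],"claw":-1},
    {"twist":[0,0,0],"travel":[0,0,0.05],"claw":-1},
    {"twist":[0,0,0],"travel":[0,0,0.11],"claw":-1},
    {"twist":[0,0,0],"travel":[0.05,0.03,0.12],"claw":-1},
    {"twist":[0,0,0],"travel":[0.1,0.06,0.12],"claw":-1},
    {"twist":[0,0,0],"travel":[0.15,0.09,0.12],"claw":-1},
    {"twist":[0,0,0],"travel":[0.2,0.125,0.12],"claw":-1},
    {"twist":[0,0,0],"travel":[0.2,0.125,0.12],"claw":-1},
    {"twist":[0,0,0],"travel":[0.2,0.125,0.12],"claw":-1},
    {"twist":[0,0,0],"travel":[0.2,0.125,0.12],"claw":-1}
  ]
}}

```text
t: 3.95
ee_pos: [0.5703, -0.1566, 0.135]
tcp_rot: [0.994, 0.111, -0.001, -0.0]
force: [0.5, -0.0, -0.6]
grip_width: 0.0163
grip_force: 39.4
```

```bash
cat >> h.py <<'E'
def rim(im,C,col,near,z=.038,rad=62,rin=0):
    """box rim: coloured line only, outermost coloured pixels within rad"""
    m=mask(im,col);v,u=np.nonzero(m)
    P=toplane(np.c_[u,v],z,C)[:,:2]*1000;d=np.hypot(*(P-np.array(near)*1000).T)
    return P[(d<rad)&(d>rin)]
E
python3 - <<'E'
from h import *
s,im=look('w2'); C=cam('wrist',s)
find(im,C,'blue',.038,(.660,-.141),55); find(im,C,'blue',.038,(.660,-.141),48)
E
```

```text
t 3.95 tcp [ 570.3 -156.6  135. ] yaw 12.8 tilt [-0.0011  0.0003] F [ 0.5 -0.  -0.6] w 0.0163 j6 0.91
col rect [ 660.4 -143.1   72.    72.2   12.9] circ [ 660.4 -143.2   72.7]
all rect [ 660.3 -143.1   74.9   75.3   76.7] circ [ 660.3 -143.1   75.6]
col rect [ 660.4 -143.1   72.    72.2   12.9] circ [ 660.4 -143.2   72.7]
all rect [ 660.3 -143.1   74.9   75.3   76.7] circ [ 660.3 -143.1   75.6]
```

View pics/w2.png

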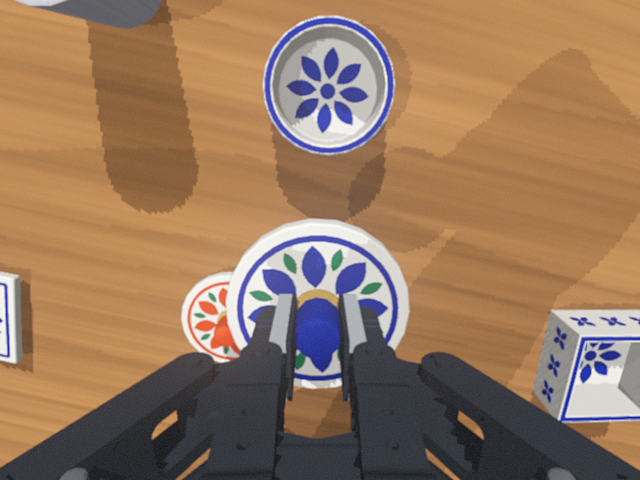

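The round blue box is at about (329,85) and the lid hangs level at (318,300). Next I place it.

{"op": "move_arm", "data": {
  "motion": [
    {"twist":[0,0,0],"travel":[0.045,0.007,0],"claw":-1},
    {"twist":[0,0,0],"travel":[0.0905,0.014,0],"claw":-1},
    {"twist":[0,0,0],"travel":[0.0905,0.014,-0.03],"claw":-1},
    {"twist":[0,0,0],"travel":[0.0905,0.014,-0.06],"claw":-1},
    {"twist":[0,0,0],"travel":[0.0905,0.014,-0.073],"claw":-1},
    {"twist":[0,0,0],"travel":[0.0905,0.014,-0.078],"claw":-1},
    {"twist":[0,0,0],"travel":[0.0905,0.014,-0.081],"claw":-1},
    {"twist":[0,0,0],"travel":[0.0905,0.014,-0.083],"claw":-1},
    {"twist":[0,0,0],"travel":[0.0905,0.014,-0.084],"claw":-1},
    {"twist":[0,0,0],"travel":[0.0905,0.014,-0.084],"claw":-1}
  ]
}}

```text
t: 5.25
ee_pos: [0.6622, -0.142, 0.0517]
tcp_rot: [0.994, 0.112, 0.0, 0.0]
force: [-0.4, 0.0, -1.2]
grip_width: 0.0162
grip_force: 39.3
```

{"op": "move_arm", "data": {
  "motion": [
    {"twist":[0,0,0],"travel":[-0.001,-0.0005,-0.001],"claw":-1},
    {"twist":[0,0,0],"travel":[-0.001,-0.0005,-0.002],"claw":-1},
    {"twist":[0,0,0],"travel":[-0.001,-0.0005,-0.0025],"claw":-1},
    {"twist":[0,0,0],"travel":[-0.001,-0.0005,-0.0025],"claw":-1}
  ]
}}

```text
t: 5.75
ee_pos: [0.661, -0.1425, 0.0498]
tcp_rot: [0.994, 0.112, -0.0, -0.0]
force: [-3.7, 1.7, 5.5]
grip_width: 0.0159
grip_force: 40.0
```

{"op": "move_arm", "data": {
  "motion": [
    {"twist":[0,0,0],"travel":[0,0,0],"claw":0},
    {"twist":[0,0,0],"travel":[0,0,0],"claw":0},
    {"twist":[0,0,0],"travel":[0,0,0.01],"claw":0},
    {"twist":[0,0,0],"travel":[0,0,0.05],"claw":0},
    {"twist":[0,0,0],"travel":[0,0,0.095],"claw":0},
    {"twist":[0,0,0],"travel":[-0.06,0.01,0.095],"claw":0},
    {"twist":[0,0,0],"travel":[-0.12,0.02,0.095],"claw":0},
    {"twist":[0,0,0],"travel":[-0.175,0.032,0.095],"claw":0},
    {"twist":[0,0,0],"travel":[-0.175,0.032,0.095],"claw":0},
    {"twist":[0,0,0],"travel":[-0.175,0.032,0.095],"claw":0},
    {"twist":[0,0,0],"travel":[-0.175,0.032,0.095],"claw":0}
  ]
}}

```text
t: 7.12
ee_pos: [0.4879, -0.1113, 0.1451]
tcp_rot: [0.994, 0.112, 0.001, 0.001]
force: [-0.2, -0.6, -0.3]
grip_width: 0.0425
grip_force: 0.0
```

```bash
python3 - <<'E'
from h import *
s,im=look('w3'); C=cam('wrist',s)
find(im,C,'red',.013,(.486,-.109),50)
im=ctrl.capture('scene');cv2.imwrite('pics/s1.png',cv2.resize(im[130:300,170:350],None,fx=3,fy=3)[:,:,::-1])
E
```

```text
t 7.12 tcp [ 487.9 -111.3  145.1] yaw 12.88 tilt [ 0.0027 -0.0012] F [-0.2 -0.6 -0.3] w 0.0425 j6 0.92
col rect [ 486.4 -110.1   64.4   64.6   57.5] circ [ 486.3 -109.9   65. ]
all rect [ 486.9 -109.9   75.7   75.7   55.2] circ [ 486.9 -109.7   76.7]
```

View pics/s1.png

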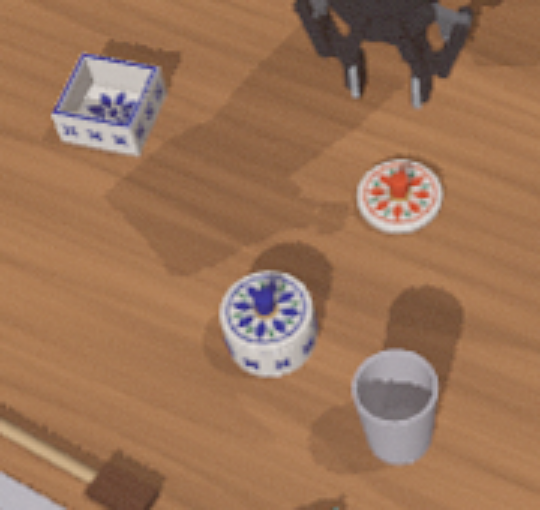

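The closed round blue box looks flat at about (266,310). Next is the round red lid.

{"op": "move_arm", "data": {
  "motion": [
    {"twist":[0,0,0],"travel":[-0.001,0.0015,-0.05],"claw":0},
    {"twist":[0,0,0],"travel":[-0.001,0.0015,-0.1],"claw":0},
    {"twist":[0,0,0],"travel":[-0.001,0.0015,-0.12],"claw":0},
    {"twist":[0,0,0],"travel":[-0.001,0.0015,-0.128],"claw":0},
    {"twist":[0,0,0],"travel":[-0.001,0.0015,-0.128],"claw":0},
    {"twist":[0,0,0],"travel":[-0.001,0.0015,-0.128],"claw":-1},
    {"twist":[0,0,0],"travel":[-0.001,0.0015,-0.128],"claw":-1},
    {"twist":[0,0,0],"travel":[-0.001,0.0015,-0.128],"claw":-1}
  ]
}}

```text
t: 8.22
ee_pos: [0.4863, -0.1095, 0.0173]
tcp_rot: [0.994, 0.112, 0.001, 0.001]
force: [0.4, -0.3, 5.5]
grip_width: 0.016
grip_force: 39.3
```

{"op": "move_arm", "data": {
  "motion": [
    {"twist":[0,0,0],"travel":[0,0,0.01],"claw":-1},
    {"twist":[0,0,0],"travel":[0,0,0.05],"claw":-1},
    {"twist":[0,0,0.15],"travel":[0,0,0.11],"claw":-1},
    {"twist":[0,0,0.3],"travel":[0,0.05,0.12],"claw":-1},
    {"twist":[0,0,0.45],"travel":[0,0.1,0.12],"claw":-1},
    {"twist":[0,0,0.6],"travel":[0,0.15,0.12],"claw":-1},
    {"twist":[0,0,0.75],"travel":[-0.03,0.2,0.12],"claw":-1},
    {"twist":[0,0,0.9],"travel":[-0.06,0.25,0.12],"claw":-1},
    {"twist":[0,0,1.05],"travel":[-0.086,0.29,0.12],"claw":-1},
    {"twist":[0,0,1.2],"travel":[-0.086,0.29,0.12],"claw":-1},
    {"twist":[0,0,1.2],"travel":[-0.086,0.29,0.12],"claw":-1},
    {"twist":[0,0,1.2],"travel":[-0.086,0.29,0.12],"claw":-1},
    {"twist":[0,0,1.2],"travel":[-0.086,0.29,0.12],"claw":-1}
  ]
}}

```text
t: 9.85
ee_pos: [0.3992, 0.1805, 0.1358]
tcp_rot: [0.758, 0.653, -0.0, -0.0]
force: [-0.2, 0.5, -2.6]
grip_width: 0.0161
grip_force: 39.5
```

```bash
python3 - <<'E'
from h import *
s,im=look('w4'); C=cam('wrist',s)
find(im,C,'red',.038,(.360,.270),50)
find(im,C,'red',.131,s['ee_pos'][:2],50)
E
```

```text
t 9.85 tcp [399.2 180.5 135.8] yaw 81.5 tilt [-0.0003 -0.0001] F [-0.2  0.5 -2.6] w 0.0161 j6 0.34
col rect [359.6 269.4  72.5  75.2  48.9] circ [360.3 270.1  76.6]
all rect [359.9 269.6  75.   75.4  48.9] circ [359.9 269.7  77.1]
col rect [396.8 167.4  38.8  20.   81.6] circ [396.8 166.9  40.1]
all rect [407.1 187.7  61.5  87.4  76.3] circ [405.2 179.1  88.3]
```

View pics/w4.png

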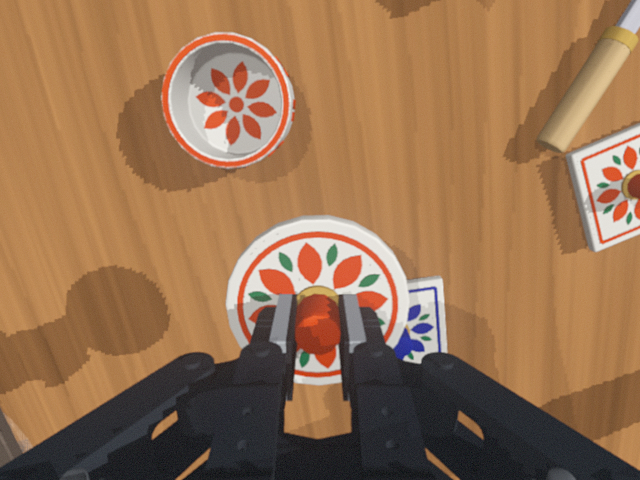

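The round red box is at about (228,100), and the lid is level in the hand.

{"op": "move_arm", "data": {
  "motion": [
    {"twist":[0,0,0],"travel":[-0.02,0.045,0],"claw":-1},
    {"twist":[0,0,0],"travel":[-0.0396,0.0885,0],"claw":-1},
    {"twist":[0,0,0],"travel":[-0.0396,0.0885,-0.03],"claw":-1},
    {"twist":[0,0,0],"travel":[-0.0396,0.0885,-0.06],"claw":-1},
    {"twist":[0,0,0],"travel":[-0.0396,0.0885,-0.073],"claw":-1},
    {"twist":[0,0,0],"travel":[-0.0396,0.0885,-0.078],"claw":-1},
    {"twist":[0,0,0],"travel":[-0.0396,0.0885,-0.081],"claw":-1},
    {"twist":[0,0,0],"travel":[-0.0396,0.0885,-0.083],"claw":-1},
    {"twist":[0,0,0],"travel":[-0.0396,0.0885,-0.0845],"claw":-1},
    {"twist":[0,0,0],"travel":[-0.0396,0.0885,-0.0845],"claw":-1}
  ]
}}

```text
t: 11.15
ee_pos: [0.3595, 0.2696, 0.0515]
tcp_rot: [0.757, 0.654, 0.0, 0.0]
force: [0.1, 0.4, -2.8]
grip_width: 0.0162
grip_force: 39.6
```

{"op": "move_arm", "data": {
  "motion": [
    {"twist":[0,0,0],"travel":[0,0,-0.001],"claw":-1},
    {"twist":[0,0,0],"travel":[0,0,-0.002],"claw":-1},
    {"twist":[0,0,0],"travel":[0,0,-0.002],"claw":-1}
  ]
}}

```text
t: 11.52
ee_pos: [0.3596, 0.2696, 0.0503]
tcp_rot: [0.757, 0.654, -0.0, 0.0]
force: [-3.8, -1.8, 5.6]
grip_width: 0.0166
grip_force: 40.4
```

{"op": "move_arm", "data": {
  "motion": [
    {"twist":[0,0,0],"travel":[0,0,0],"claw":0},
    {"twist":[0,0,0],"travel":[0,0,0],"claw":0},
    {"twist":[0,0,0],"travel":[0,0,0.01],"claw":0},
    {"twist":[0,0,0],"travel":[0,0,0.05],"claw":0},
    {"twist":[0,0,0],"travel":[0,0,0.09],"claw":0},
    {"twist":[0,0,0],"travel":[0.03,-0.06,0.09],"claw":0},
    {"twist":[0,0,0],"travel":[0.06,-0.12,0.09],"claw":0},
    {"twist":[0,0,0],"travel":[0.0865,-0.175,0.09],"claw":0},
    {"twist":[0,0,0],"travel":[0.0865,-0.175,0.09],"claw":0},
    {"twist":[0,0,0],"travel":[0.0865,-0.175,0.09],"claw":0},
    {"twist":[0,0,0],"travel":[0.0865,-0.175,0.09],"claw":0}
  ]
}}

```text
t: 12.9
ee_pos: [0.4452, 0.0957, 0.1392]
tcp_rot: [0.756, 0.654, -0.0, -0.0]
force: [0.1, 0.0, 0.2]
grip_width: 0.0422
grip_force: 0.0
```

```bash
python3 - <<'E'
from h import *
s,im=look('w5'); C=cam('wrist',s)
find(im,C,'blue',.013,(.446,.094),60)
E
```

```text
t 12.9 tcp [445.2  95.7 139.2] yaw 81.74 tilt [-0.0006  0.0004] F [0.1 0.  0.2] w 0.0422 j6 0.13
col rect [445.3  92.6  65.4  65.6   0.5] circ [445.2  92.6  90.3]
all rect [445.5  93.3  76.4  76.6   0.5] circ [445.5  93.3 105.6]
```

View pics/w5.png

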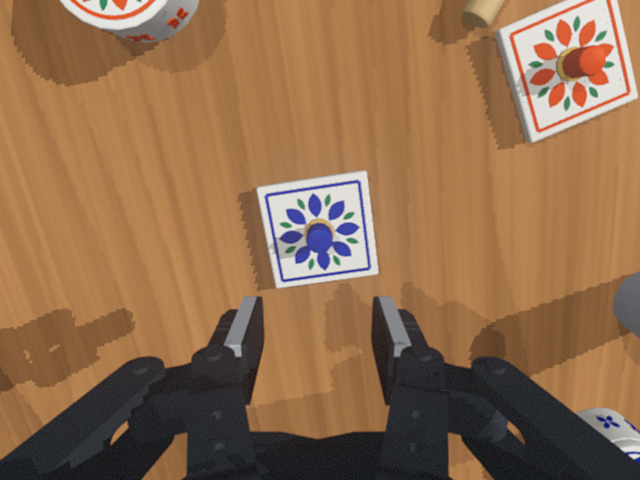

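The round red lid is home (top left), and the square blue lid is at about (318,230).

{"op": "move_arm", "data": {
  "motion": [
    {"twist":[0,0,0],"travel":[0,-0.0024,-0.05],"claw":0},
    {"twist":[0,0,0],"travel":[0,-0.0024,-0.095],"claw":0},
    {"twist":[0,0,0],"travel":[0,-0.0024,-0.115],"claw":0},
    {"twist":[0,0,0],"travel":[0,-0.0024,-0.122],"claw":0},
    {"twist":[0,0,0],"travel":[0,-0.0024,-0.122],"claw":0},
    {"twist":[0,0,0],"travel":[0,-0.0024,-0.122],"claw":-1},
    {"twist":[0,0,0],"travel":[0,-0.0024,-0.122],"claw":-1},
    {"twist":[0,0,0],"travel":[0,-0.0024,-0.122],"claw":-1},
    {"twist":[0,0,0],"travel":[0,-0.0024,-0.122],"claw":-1}
  ]
}}

```text
t: 14.08
ee_pos: [0.4471, 0.0923, 0.0187]
tcp_rot: [0.757, 0.654, 0.001, 0.001]
force: [-1.0, 1.5, 6.6]
grip_width: 0.0158
grip_force: 39.4
```

{"op": "move_arm", "data": {
  "motion": [
    {"twist":[0,0,0],"travel":[0,0,0.01],"claw":-1},
    {"twist":[0,0,0],"travel":[0,0,0.05],"claw":-1},
    {"twist":[0,0,-0.15],"travel":[0,0,0.11],"claw":-1},
    {"twist":[0,0,-0.3],"travel":[0,-0.05,0.12],"claw":-1},
    {"twist":[0,0,-0.45],"travel":[0,-0.1,0.12],"claw":-1},
    {"twist":[0,0,-0.6],"travel":[0,-0.15,0.12],"claw":-1},
    {"twist":[0,0,-0.75],"travel":[0,-0.2,0.12],"claw":-1},
    {"twist":[0,0,-0.9],"travel":[0,-0.25,0.12],"claw":-1},
    {"twist":[0,0,-1.05],"travel":[0,-0.3,0.12],"claw":-1},
    {"twist":[0,0,-1.2],"travel":[0,-0.36,0.12],"claw":-1},
    {"twist":[0,0,-1.35],"travel":[-0.01,-0.42,0.12],"claw":-1},
    {"twist":[0,0,-1.37],"travel":[-0.015,-0.48,0.12],"claw":-1},
    {"twist":[0,0,-1.37],"travel":[-0.015,-0.48,0.12],"claw":-1},
    {"twist":[0,0,-1.37],"travel":[-0.015,-0.48,0.12],"claw":-1},
    {"twist":[0,0,-1.37],"travel":[-0.015,-0.48,0.12],"claw":-1},
    {"twist":[0,0,-1.37],"travel":[-0.015,-0.48,0.12],"claw":-1}
  ]
}}

```text
t: 16.08
ee_pos: [0.4312, -0.3866, 0.1373]
tcp_rot: [1.0, 0.028, -0.0, -0.0]
force: [0.9, 0.1, -1.6]
grip_width: 0.0162
grip_force: 39.5
```

```bash
python3 - <<'E'
from h import *
s,im=look('w6'); C=cam('wrist',s)
find(im,C,'blue',.038,(.515,-.395),60)
E
```

```text
t 16.07 tcp [ 431.2 -386.6  137.3] yaw 3.24 tilt [-0.0002  0.0003] F [ 0.9  0.1 -1.6] w 0.0162 j6 0.61
col rect [ 514.5 -396.4   72.6   72.6   12.1] circ [ 514.5 -396.4  101.6]
all rect [ 514.3 -396.5   76.7   76.6   12.1] circ [ 514.6 -396.5  107. ]
```

View pics/w6.png

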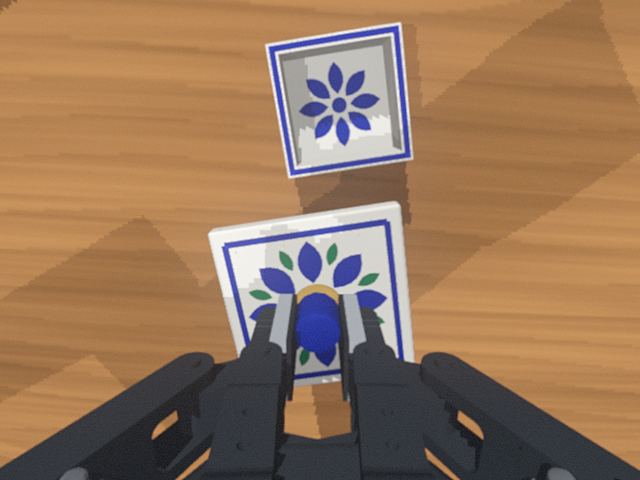

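The square blue box at about (340,100) and the held lid have parallel sides, so I place it.

{"op": "move_arm", "data": {
  "motion": [
    {"twist":[0,0,0],"travel":[0.04,-0.005,0],"claw":-1},
    {"twist":[0,0,0],"travel":[0.082,-0.01,0],"claw":-1},
    {"twist":[0,0,0],"travel":[0.082,-0.01,-0.03],"claw":-1},
    {"twist":[0,0,0],"travel":[0.082,-0.01,-0.06],"claw":-1},
    {"twist":[0,0,0],"travel":[0.082,-0.01,-0.073],"claw":-1},
    {"twist":[0,0,0],"travel":[0.082,-0.01,-0.078],"claw":-1},
    {"twist":[0,0,0],"travel":[0.082,-0.01,-0.081],"claw":-1},
    {"twist":[0,0,0],"travel":[0.082,-0.01,-0.083],"claw":-1},
    {"twist":[0,0,0],"travel":[0.082,-0.01,-0.084],"claw":-1},
    {"twist":[0,0,0],"travel":[0.082,-0.01,-0.084],"claw":-1}
  ]
}}

```text
t: 17.38
ee_pos: [0.513, -0.3981, 0.0537]
tcp_rot: [1.0, 0.027, 0.0, 0.0]
force: [-0.5, -0.1, -0.7]
grip_width: 0.016
grip_force: 39.6
```

{"op": "move_arm", "data": {
  "motion": [
    {"twist":[0,0,0],"travel":[0.0005,0.0015,0],"claw":-1},
    {"twist":[0,0,0],"travel":[0.0005,0.0015,-0.001],"claw":-1},
    {"twist":[0,0,0],"travel":[0.0005,0.0015,-0.002],"claw":-1},
    {"twist":[0,0,0],"travel":[0.0005,0.0015,-0.0025],"claw":-1},
    {"twist":[0,0,0],"travel":[0.0005,0.0015,-0.0025],"claw":-1}
  ]
}}

```text
t: 18.0
ee_pos: [0.5134, -0.3964, 0.0518]
tcp_rot: [1.0, 0.027, -0.0, -0.0]
force: [-2.4, 2.4, 5.1]
grip_width: 0.0159
grip_force: 40.3
```

{"op": "move_arm", "data": {
  "motion": [
    {"twist":[0,0,0],"travel":[0,0,0],"claw":0},
    {"twist":[0,0,0],"travel":[0,0,0],"claw":0},
    {"twist":[0,0,0],"travel":[0,0,0.01],"claw":0},
    {"twist":[0,0,0],"travel":[0,0,0.05],"claw":0},
    {"twist":[0,0,0],"travel":[0,0,0.09],"claw":0},
    {"twist":[0,0,0],"travel":[0.01,0.055,0.09],"claw":0},
    {"twist":[0,0,0],"travel":[0.02,0.11,0.09],"claw":0},
    {"twist":[0,0,0],"travel":[0.03,0.165,0.09],"claw":0},
    {"twist":[0,0,0],"travel":[0.04,0.22,0.09],"claw":0},
    {"twist":[0,0,0],"travel":[0.05,0.28,0.09],"claw":0},
    {"twist":[0,0,0],"travel":[0.06,0.34,0.09],"claw":0},
    {"twist":[0,0,0],"travel":[0.075,0.4,0.09],"claw":0},
    {"twist":[0,0,0],"travel":[0.09,0.46,0.09],"claw":0},
    {"twist":[0,0,0],"travel":[0.1,0.52,0.09],"claw":0},
    {"twist":[0,0,0],"travel":[0.108,0.577,0.09],"claw":0},
    {"twist":[0,0,0],"travel":[0.108,0.577,0.09],"claw":0},
    {"twist":[0,0,0],"travel":[0.108,0.577,0.09],"claw":0},
    {"twist":[0,0,0],"travel":[0.108,0.577,0.09],"claw":0},
    {"twist":[0,0,0],"travel":[0.108,0.577,0.09],"claw":0}
  ]
}}

```text
t: 20.38
ee_pos: [0.6215, 0.1792, 0.1409]
tcp_rot: [1.0, 0.026, 0.0, 0.0]
force: [0.7, -0.1, 0.7]
grip_width: 0.0427
grip_force: 0.0
```

```bash
python3 - <<'E'
from h import *
s,im=look('w7'); C=cam('wrist',s)
find(im,C,'red',.013,(.621,.181),57)
im=ctrl.capture('scene');cv2.imwrite('pics/s2.png',cv2.resize(im[110:320,170:520],None,fx=2.2,fy=2.2)[:,:,::-1])
E
```

```text
t 20.38 tcp [621.5 179.2 140.9] yaw 3.03 tilt [ 0.     -0.0001] F [ 0.7 -0.1  0.7] w 0.0427 j6 1.64
col rect [621.1 180.4  65.7  65.5  15.8] circ [621.  180.5  90.3]
all rect [621.8 180.6  76.8  76.   15.7] circ [621.7 180.5 105.7]
```

View pics/w7.png

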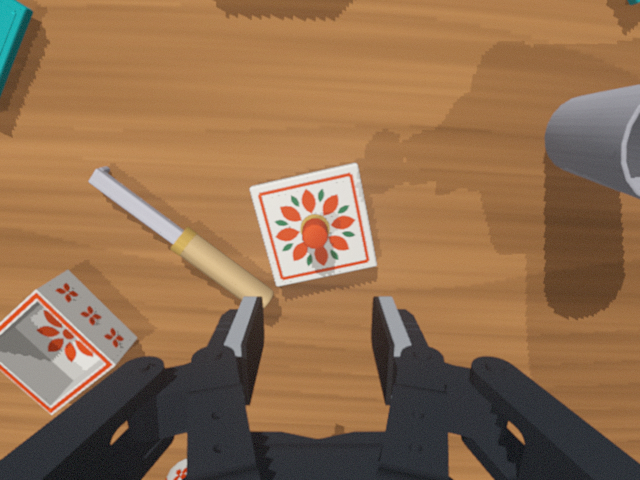

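View pics/s2.png

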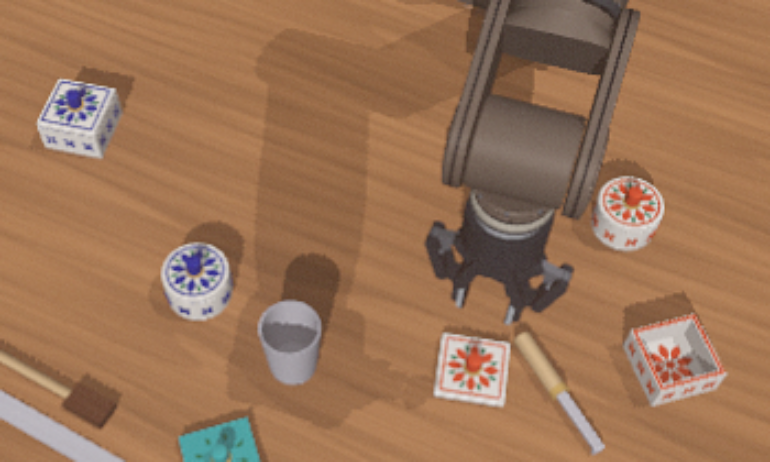

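Three lids are home (blue square (77,115), blue round (195,280), red round (627,210)). The square red lid is at (315,225), clear of the chisel.

{"op": "move_arm", "data": {
  "motion": [
    {"twist":[0,0,0],"travel":[0,0.0013,-0.05],"claw":0},
    {"twist":[0,0,0],"travel":[0,0.0013,-0.095],"claw":0},
    {"twist":[0,0,0],"travel":[0,0.0013,-0.115],"claw":0},
    {"twist":[0,0,0],"travel":[0,0.0013,-0.1235],"claw":0},
    {"twist":[0,0,0],"travel":[0,0.0013,-0.1235],"claw":0},
    {"twist":[0,0,0],"travel":[0,0.0013,-0.1235],"claw":-1},
    {"twist":[0,0,0],"travel":[0,0.0013,-0.1235],"claw":-1},
    {"twist":[0,0,0],"travel":[0,0.0013,-0.1235],"claw":-1},
    {"twist":[0,0,0],"travel":[0,0.0013,-0.1235],"claw":-1}
  ]
}}

```text
t: 21.6
ee_pos: [0.623, 0.1822, 0.0195]
tcp_rot: [1.0, 0.027, 0.002, -0.0]
force: [-0.4, 0.2, 5.3]
grip_width: 0.0162
grip_force: 39.2
```

{"op": "move_arm", "data": {
  "motion": [
    {"twist":[0,0,0],"travel":[0,0,0.01],"claw":-1},
    {"twist":[0,0,0],"travel":[0,0,0.05],"claw":-1},
    {"twist":[0,0,0],"travel":[0,0,0.11],"claw":-1},
    {"twist":[0,0,0.1],"travel":[-0.045,0.03,0.12],"claw":-1},
    {"twist":[0,0,0.2],"travel":[-0.09,0.06,0.12],"claw":-1},
    {"twist":[0,0,0.3],"travel":[-0.135,0.1,0.12],"claw":-1},
    {"twist":[0,0,0.4],"travel":[-0.178,0.145,0.12],"claw":-1},
    {"twist":[0,0,0.44],"travel":[-0.178,0.145,0.12],"claw":-1},
    {"twist":[0,0,0.44],"travel":[-0.178,0.145,0.12],"claw":-1},
    {"twist":[0,0,0.44],"travel":[-0.178,0.145,0.12],"claw":-1},
    {"twist":[0,0,0.44],"travel":[-0.178,0.145,0.12],"claw":-1},
    {"twist":[0,0,0.44],"travel":[-0.178,0.145,0.12],"claw":-1}
  ]
}}

```text
t: 23.1
ee_pos: [0.4438, 0.3264, 0.1372]
tcp_rot: [0.97, 0.244, -0.0, 0.0]
force: [0.1, -0.5, -2.2]
grip_width: 0.0162
grip_force: 39.3
```

```bash
python3 - <<'E'
from h import *
s,im=look('w8'); C=cam('wrist',s)
find(im,C,'red',.038,(.522,.371),60)
E
```

```text
t 23.1 tcp [443.8 326.4 137.2] yaw 28.27 tilt [-0.0002 -0.0001] F [ 0.1 -0.5 -2.2] w 0.0162 j6 1.53
col rect [520.8 374.7  72.6  72.7  41.4] circ [520.8 374.7 101.8]
all rect [520.9 374.9  77.5  76.7  41.4] circ [521.  374.6 107.4]
```

View pics/w8.png

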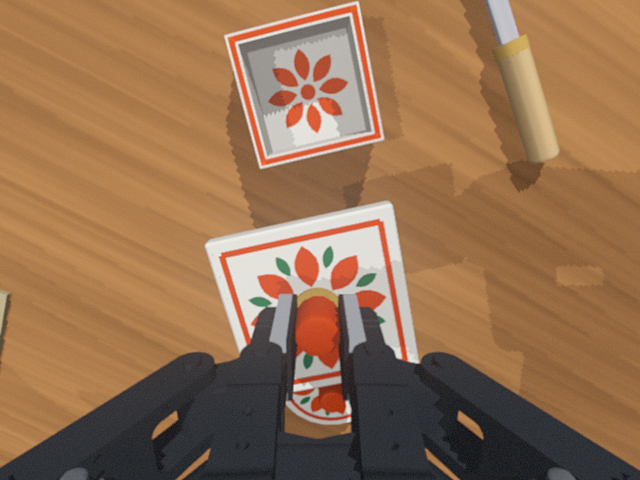

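The square red box at about (307,85) is parallel to the held lid.

{"op": "move_arm", "data": {
  "motion": [
    {"twist":[0,0,0],"travel":[0.039,0.0245,0],"claw":-1},
    {"twist":[0,0,0.008],"travel":[0.078,0.049,0],"claw":-1},
    {"twist":[0,0,0.008],"travel":[0.078,0.049,-0.03],"claw":-1},
    {"twist":[0,0,0.008],"travel":[0.078,0.049,-0.06],"claw":-1},
    {"twist":[0,0,0.008],"travel":[0.078,0.049,-0.073],"claw":-1},
    {"twist":[0,0,0.008],"travel":[0.078,0.049,-0.078],"claw":-1},
    {"twist":[0,0,0.008],"travel":[0.078,0.049,-0.081],"claw":-1},
    {"twist":[0,0,0.008],"travel":[0.078,0.049,-0.083],"claw":-1},
    {"twist":[0,0,0.008],"travel":[0.078,0.049,-0.083],"claw":-1}
  ]
}}

```text
t: 24.28
ee_pos: [0.5217, 0.3761, 0.0551]
tcp_rot: [0.969, 0.249, 0.001, -0.0]
force: [-0.2, -0.3, -2.2]
grip_width: 0.0161
grip_force: 39.3
```

{"op": "move_arm", "data": {
  "motion": [
    {"twist":[0,0,0],"travel":[0,-0.0005,-0.001],"claw":-1},
    {"twist":[0,0,0],"travel":[0,-0.0005,-0.002],"claw":-1},
    {"twist":[0,0,0],"travel":[0,-0.0005,-0.003],"claw":-1},
    {"twist":[0,0,0],"travel":[0,-0.0005,-0.003],"claw":-1}
  ]
}}

```text
t: 24.78
ee_pos: [0.5215, 0.3754, 0.0526]
tcp_rot: [0.969, 0.249, -0.0, 0.0]
force: [-3.1, -1.9, 5.7]
grip_width: 0.0161
grip_force: 40.0
```

Contact at the home height. I release, rise and back off for a last look.

{"op": "move_arm", "data": {
  "motion": [
    {"twist":[0,0,0],"travel":[0,0,0],"claw":0},
    {"twist":[0,0,0],"travel":[0,0,0],"claw":0},
    {"twist":[0,0,0],"travel":[0,0,0.01],"claw":0},
    {"twist":[0,0,0],"travel":[0,0,0.05],"claw":0},
    {"twist":[0,0,0],"travel":[0,0,0.1],"claw":0},
    {"twist":[0,0,0],"travel":[-0.03,-0.03,0.13],"claw":0},
    {"twist":[0,0,0],"travel":[-0.06,-0.07,0.15],"claw":0},
    {"twist":[0,0,0],"travel":[-0.06,-0.1,0.15],"claw":0},
    {"twist":[0,0,0],"travel":[-0.06,-0.1,0.15],"claw":0},
    {"twist":[0,0,0],"travel":[-0.06,-0.1,0.15],"claw":0}
  ]
}}

```text
t: 26.02
ee_pos: [0.4617, 0.2758, 0.2017]
tcp_rot: [0.969, 0.249, 0.0, -0.0]
force: [0.3, 0.0, -0.7]
grip_width: 0.0432
grip_force: 0.0
```

```bash
python3 - <<'E'
from h import *
s,im=look('w9'); C=cam('wrist',s)
find(im,C,'red',.046,(.521,.375),60)
im=ctrl.capture('scene');cv2.imwrite('pics/s3.png',cv2.resize(im[110:320,170:520],None,fx=2.2,fy=2.2)[:,:,::-1])
E
```

```text
t 26.02 tcp [461.7 275.8 201.7] yaw 28.79 tilt [0.0006 0.0007] F [ 0.3  0.  -0.7] w 0.0432 j6 1.42
col rect [519.9 374.3  65.4  65.5  41.4] circ [519.9 374.3  90.1]
all rect [520.5 373.4  76.1  78.   41.4] circ [520.5 373.4 106.5]
```

View pics/s3.png

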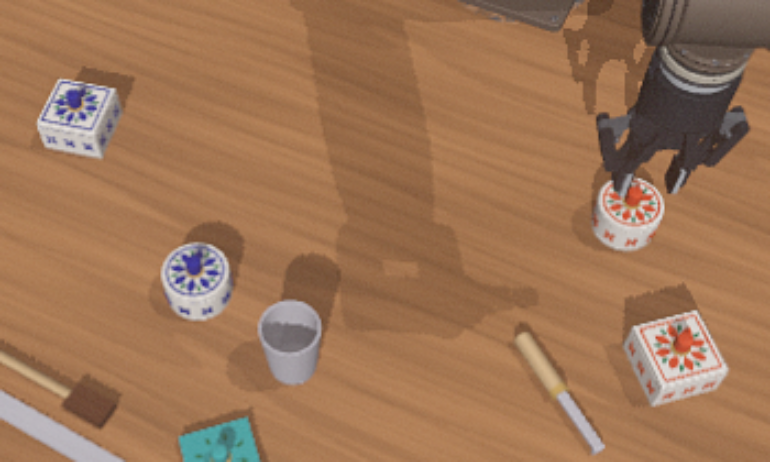

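All four boxes are closed with flat lids (75,115), (195,280), (628,212) and (678,355). The tumbler and chisel haven't moved, and the gripper is clear.

```bash
python3 -c "
from station import ctrl
print(ctrl.close_job())"
```

```text
the job is handed in; nothing more can be done
None
```

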